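# Lock a horn valve piston into the ratchet clamping jig

## Task

Stand the big brass valve piston upright, all the way down in the round socket of the carriage on the clamping jig; then slide the carriage towards the padded clamp head until the sprung pawl snaps in behind the carriage's block and the pad holds the piston, and let go. The piston is thin-walled: push slowly and stop soon after the click, so that it is not squeezed hard against the pad. Leave the two small pistons standing where they are.

Things in the scene. Friction and masses are not known exactly. Their poses are not given: they have to be found in the camera images.
- jig: Aluminium clamping jig fixed to the bench. Origin on the bench under it; x = sliding direction, from the open end towards the clamp head; z up. Bed x -195 to 215, y +-55 mm, top 10 mm up; rails with lips 66 mm apart, tops 24 mm up; low bar (22 mm) at the open end. The grey clamp head is bolted across the rails at a place that varies 70 mm and is not measured: find it by feel or eye.
- carriage: Sliding carriage, about 0.4 kg, captive under the lips. Origin: middle of its foot's underside, 10 mm above the bench; x = push direction, z up. Foot x -60 to 50 mm, 76 mm wide. Front block x -5 to 50 mm, 56 wide, 32 high, holds the socket. Upright push plate at the rear end. Sliding takes 2 to 5 N. Locked, its origin lies between x = 30 and 100 mm of the jig's frame.
- socket (a point): Centre of the floor of the round socket in the carriage's front block, 20 mm above the bench. Socket 25.6 mm in diameter, 22 mm deep, its chamfered mouth 22 mm above this point.
- push_face (a point): Centre of the rear face of the carriage's push plate, 34 mm above the bench; the plate is 10 mm thick, 50 mm wide, its face spans 18 to 58 mm above the bench and looks to -x of the carriage. Push here along the carriage's x, e.g. with closed fingers, above the lips (24 mm).
- piston: The big brass valve piston, the thickest of the three: standing cylinder 24 mm in diameter, 60 mm high, with a stem and a small finger button (16 mm) on top, 77 mm in all, 0.14 kg. Origin: centre of its foot; z up its axis.
- small_piston_a: Small brass piston, 16 mm in diameter, 48 mm high, 65 mm with its button, standing on the bench. To be left alone. Origin: centre of its foot, z up.
- small_piston_b: The other small brass piston, same as the first. To be left alone. Origin: centre of its foot, z up.
- pawl (a joint): Swing of the sprung pawl on the clamp head's left (+y) side, 29 to 41 mm above the bench, rad: 0 = sprung in, at the start and again once snapped in behind the front block; about 0.27 while the block passes. The block meets it some 75 mm before locking; lifting it takes 2 to 6 N more push.
- pad (a joint): How far the clamp head's sprung pad is pressed back, m: 0 = free, 1.2 N per mm, end of travel 0.020. The rubber pad (32 mm wide, 47 to 61 mm above the bench) meets the piston about 4 mm before the lock. At the click it reads about 0.006 (13 to 19 N of push in all), after letting go 0.002 to 0.004. Over 0.010 dents the piston.
There are look-alikes about, which are no part of the job. What is shaped like the carriage but orange is not meant.

How it is judged:
By the outcome, as a careful person would: the job done as asked, in the order asked, and still so for the second after the job is handed in, with the robot touching nothing.
It also fails if it takes over 72 s, if anything falls off the work surface, if the arm or the gripper's body presses on something with over 40 N, if the wrist force passes 120 N, or if a joint passes its speed limit or range.

## Robot

A 6-joint arm with a two-finger parallel gripper is mounted at the origin on the work surface. World frame = base frame: x ahead of the robot, y to its left, z up, the work surface at z = 0. Lengths are in m, angles in rad, forces in N, time in s.
With the tool pointing down it reaches from about 0.35 to 0.775 m from the base axis. Payload 7.3 kg.
Tool frame: the origin (TCP) lies at the very end of the fingers, on their centre line; the grasp point (between the pads) lies 19 mm behind it; x points along the fingers, y is the direction in which the jaws open and shut, and the axes are right-handed (so a half turn about x gives the same grasp; the last joint's range is limited). The gripper opens to 92 mm and grips with 3 to 60 N. Pads are 19 mm wide; open, the fingers measure 130 mm over their backs; the gripper's body (75 mm by 190 mm) begins 47 mm behind the grasp point.
Start: joints at [1.039, 0.342, 1.524, -0, 1.275, -0.146], TCP at [0.198, 0.486, 0.227] pointing down, gripper open.
Joint ranges: [-2.53, 2.53], [-0.77, 2.02], [0.04, 2.7], [-1, 4.14], [0.28, 2.66], [-3.11, 3.11]. Speed limits (rad/s): [2.57, 2.57, 3.14, 3.14, 3.14, 3.14].

## Interface

Orientations are given as a 3x3 rotation matrix whose columns are the frame's x, y, z axes.
In Python, from plant import telemetry, eyes, arm gives the robot as it stands. The module is installed in compiled form; this text tells all that it offers.
- The arm moves only by the shell command python3 -m creep 'ROWS' [FORCE]. ROWS is JSON, a list of rows, each a list of 7 numbers: the shift along the world's x, y, z in mm, then the turn, a rotation vector about the world's x, y, z in degrees, then the closure, from -1 (fully open) to 1 (shut). A call has 1 to 10 rows; each row shifts and turns the commanded pose from where the row before left it; what a row does not reach is not made up. A row lasts 1/10 s, in which the tool goes at most 50 mm and 8.59 degrees, less where a joint would pass 70% of its speed; a pose out of reach is approached as far as the arm can. A call is refused whole if a number of a shift passes 50 or a number of a turn 8.59, either way. A call with a gripper value outside its range is refused whole. The fingers move at their own pace and stop on an object; FORCE is the grip in N (left out, the last holds). Time passes only in rows, so rows that do not move let the fingers close. It gives the time, the measured TCP pose, the force and the opening at its end, in the units of the state.
- telemetry.sense(): the state, without advancing time (a new reading comes with each control period).
- eyes.camera(name): name is "scene" or "top" or "wrist"; returns (picture, depth): 400x640x3 uint8, red, green, blue; 400x640 float32, m along the optical axis (not along the pixel's ray), 0 where there is no reading.
- eyes.camera_info(name): a dict with "vertical_fov" (degrees; the focal length in pixels is half the picture's height over the tangent of half this angle, whatever the lens; pixels are square), "cx", "cy" (the principal point, pixels), "pose" (4x4, takes a point from camera to world coordinates); the wrist camera has in their place "mount" (4x4, takes a point from camera to tool coordinates, whose origin is the TCP and whose axes are the tool frame's). Camera axes: x right, y up, looking along -z (the intrinsics and any distortion apply to the point x, -y, -z); pixel columns grow to the right and rows downward; lengths in m; the calibration is good to about 2 mm. A picture is of the moment at which its call begins: read the wrist's pose just before it. camera_info takes no time and is no camera call.
- arm.sign_off(): hands the job in, once; it reports no verdict.
The state is a dict: "t": time; "joints": joint angles; "dq": joint speeds; "effort": joint torques, N m; "ee_pos": TCP position; "tcp_rot": TCP orientation; "wrist_force": force on the tool from outside, world axes, zero at the start; "moment": the same for the moment, N m; "gripper_width": finger opening in m.
Only numpy, scipy, OpenCV 4.12 (cv2) and the standard library are available. Lean on these libraries where they do the work, as an engineer would, in place of code of your own. Each camera call takes 0.05 s, during which the arm holds its last target. There are 200 camera calls.

## Working session

There is one attempt and no reset: what is moved stays moved. The work goes in short steps, Python scripts to look and compute and a shell command to move; the robot and the scene stay as the last step left them, time stands still between calls to the robot, and variables do not carry over. Pictures are saved under pics/ and viewed, about 8 in all and at most 12, crops included, and the job is handed in when it is done.

```bash
mkdir -p pics
cat > h.py <<'E'
import numpy as np, cv2
from plant import telemetry, eyes, arm
def K(name):
    i=eyes.camera_info(name); f=200/np.tan(np.radians(i["vertical_fov"])/2); return i,f
def snap(name):
    s=telemetry.sense(); p,d=eyes.camera(name); i,f=K(name)
    if name=="wrist":
        T=np.eye(4);T[:3,:3]=s["tcp_rot"];T[:3,3]=s["ee_pos"];T=T@np.array(i["mount"])
    else: T=np.array(i["pose"])
    np.savez(f"{name}.npz",p=p,d=d,T=T,f=f,c=[i["cx"],i["cy"]]); return p,d
def save(name,fn,crop=None,k=1):
    p=np.load(f"{name}.npz")["p"]
    if crop: x0,y0,x1,y1=crop; p=p[y0:y1,x0:x1]
    p=cv2.resize(p,None,fx=k,fy=k,interpolation=cv2.INTER_CUBIC); cv2.imwrite("pics/"+fn,p[:,:,::-1])
def pt(name,u,v,z=None):
    """world point of pixel: by depth, or on plane z"""
    q=np.load(f"{name}.npz"); T=q["T"]; f=q["f"]; c=q["c"]
    r=np.array([(u-c[0])/f,-(v-c[1])/f,-1.])
    if z is None:
        d=np.median(q["d"][int(v)-1:int(v)+2,int(u)-1:int(u)+2]); return T[:3,:3]@(r*d)+T[:3,3]
    w=T[:3,:3]@r; return T[:3,3]+w*(z-T[2,3])/w[2]
def pix(name,P):
    q=np.load(f"{name}.npz"); T=q["T"]; a=T[:3,:3].T@(np.array(P)-T[:3,3]); return q["c"]+q["f"]*np.array([a[0],-a[1]])/-a[2]
E
python3 - <<'E'
from h import *
for n in("top","scene"):
    snap(n); save(n,n+"1.png"); i=eyes.camera_info(n); print({k:v for k,v in i.items() if k!="pose"},np.round(i["pose"],3))
print(eyes.camera_info("wrist")); s=telemetry.sense(); print(s)
E
```

```text
{'vertical_fov': 56.08614455556349, 'cx': 319.3087003992378, 'cy': 205.82448602429267} [[ 0.014  0.992 -0.122  0.415]
 [-1.     0.013 -0.01   0.016]
 [-0.008  0.122  0.992  1.047]
 [ 0.     0.     0.     1.   ]]
{'vertical_fov': 51.987905199633886, 'cx': 314.9224051148702, 'cy': 197.26065200919584} [[-0.43  -0.504  0.75   1.223]
 [ 0.903 -0.254  0.347  0.324]
 [ 0.016  0.826  0.564  0.572]
 [ 0.     0.     0.     1.   ]]
{'vertical_fov': 61.611920628113474, 'cx': 321.9043010584518, 'cy': 192.92359815058416, 'mount': array([[-1.42915171e-04,  2.51033694e-01, -9.67978339e-01,
        -1.57311052e-01],
       [ 9.99999949e-01,  3.12994997e-04, -6.64713982e-05,
        -7.26529012e-04],
       [ 2.86285817e-04, -9.67978299e-01, -2.51033725e-01,
        -6.57046200e-02],
       [ 0.00000000e+00,  0.00000000e+00,  0.00000000e+00,
         1.00000000e+00]])}
{'t': 0.1, 'joints': array([ 1.03898107e+00,  3.42653991e-01,  1.52489917e+00,  9.35841686e-06,
        1.27536146e+00, -1.46005253e-01]), 'dq': array([-1.82527402e-03, -6.71307173e-04, -2.01428176e-03,  9.65022985e-04,
        1.26393601e-03, -6.15064480e-05]), 'effort': array([ 1.93437561e-03, -4.32002592e+01, -2.44695514e+01,  7.19484617e-02,
        5.27603785e-02, -8.29389865e-05]), 'ee_pos': array([0.19736737, 0.48612115, 0.22612175]), 'tcp_rot': array([[-6.78082864e-04,  3.76311812e-01,  9.26492828e-01],
       [-1.13484509e-03,  9.26492155e-01, -3.76312369e-01],
       [-9.99999126e-01, -1.30659681e-03, -2.01182842e-04]]), 'wrist_force': array([-0.98141426, -0.33357949,  0.19586574]), 'moment': array([-0.00698335, -0.05177097, -0.04915135]), 'gripper_width': 0.09161217480082497}
```

View pics/top1.png

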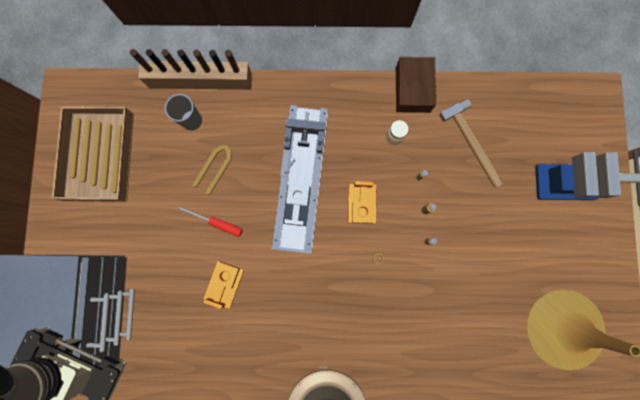

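View pics/scene1.png

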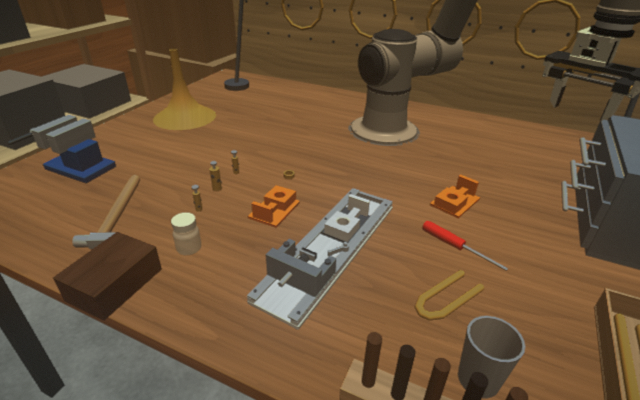

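Top view: the jig runs from its open end at (293,250) to the clamp head at (305,120). The silver carriage is on it, with its socket near (297,195); the two orange look-alikes are at (362,203) and (223,285). The pistons are at (423,175), (430,208) and (431,241). The middle one looks thickest, so I'll check it in a crop.

Run:
```python
from h import *
t=np.load("top.npz")["p"]; s=np.load("scene.npz")["p"]
a=cv2.resize(t[95:260,262:332],None,fx=3.5,fy=3.5,interpolation=cv2.INTER_CUBIC)
b=cv2.resize(t[160:255,405:450],None,fx=5,fy=5,interpolation=cv2.INTER_CUBIC)
c=cv2.resize(s[140:220,180:250],None,fx=4,fy=4,interpolation=cv2.INTER_CUBIC)
H=580; o=np.zeros((H,a.shape[1]+b.shape[1]+c.shape[1],3),np.uint8); x=0
for m in(a,b,c): o[:m.shape[0],x:x+m.shape[1]]=m; x+=m.shape[1]
cv2.imwrite("pics/crop1.png",o[:,:,::-1]); print(o.shape,a.shape,b.shape,c.shape)
```

```text
(580, 750, 3) (578, 245, 3) (475, 225, 3) (320, 280, 3)
```

View pics/crop1.png

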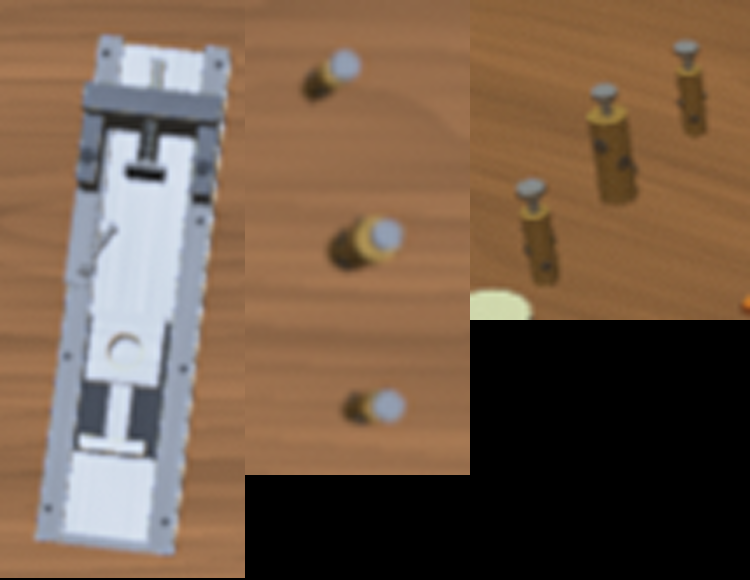

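The middle piston, top (433,207) and scene (215,177), is clearly the thickest of the three, so it is the one meant. The small pistons are at (423,175) and (431,241). The silver carriage's socket is at about top (297.7,194).

Run:
```python
from h import *
A=lambda x,y:(262+x/3.5,95+y/3.5)
B=lambda x,y:(405+(x-245)/5,160+y/5)
for n,p,z in[("btn",B(385,236),.077),("sa",B(346,65),.065),("sb",B(388,406),.065),("sock",A(125,347),.042),("plate",A(112,447),.058),("LB",A(38,540),.024),("LT",A(100,38),.024),("RB",A(172,552),.024),("RT",A(230,48),.024),("headL",A(84,100),.06),("pad",A(146,172),.06)]:
    print(n,np.round(pt("top",*p,z),4), np.round(pt("top",*p)[2],3))
a=[pt("top",*A(*q),.024)[:2] for q in((38,540),(100,38),(172,552),(230,48))]
d=(a[1]-a[0])+(a[3]-a[2]); print("dir",np.degrees(np.arctan2(d[1],d[0])),np.linalg.norm(d)/2,np.mean(a,axis=0))
```

```text
btn [ 0.5347 -0.2693  0.077 ] 0.077
sa [ 0.6276 -0.2543  0.065 ] 0.066
sb [ 0.4472 -0.2724  0.065 ] 0.065
sock [0.5699 0.0852 0.042 ] 0.021
plate [0.491  0.0923 0.058 ] 0.057
LB [0.4207 0.1506 0.024 ] 0.002
LT [0.826  0.1121 0.024 ] 0.002
RB [0.4129 0.0467 0.024 ] 0.002
RT [0.8187 0.0065 0.024 ] 0.0
headL [0.7611 0.12   0.06  ] 0.074
pad [0.7041 0.0706 0.06  ] 0.061
dir -5.53679687426817 0.407498448524105 [0.6195804  0.07895006]
```

```bash
python3 -m creep '[[36,-33,0,0,0,2,-1],[36,-33,0,0,0,2,-1],[36,-33,0,0,0,2,-1],[36,-33,0,0,0,2,-1],[36,-33,0,0,0,2,-1],[36,-33,0,0,0,2,-1],[36,-33,0,0,0,2,-1],[8,-47,0,0,0,2.6,-1],[8,-47,0,0,0,0,-1],[8,-47,0,0,0,0,-1]]' 20
python3 -m creep '[[8,-47,0,0,0,0,-1],[8,-47,0,0,0,0,-1],[8,-47,0,0,0,0,-1],[8,-47,0,0,0,0,-1],[8,-47,0,0,0,0,-1],[8,-47,0,0,0,0,-1],[8,-47,0,0,0,0,-1],[6,-45,0,0,0,0,-1],[0,-10,0,0,0,0,-1],[0,0,0,0,0,0,-1]]'
python3 - <<'E'
from h import *
snap("wrist"); save("wrist","w1.png"); s=telemetry.sense(); print(s["ee_pos"],s["tcp_rot"])
print(pix("wrist",[.5347,-.2693,.077]))
E
```

```text
t: 1.1
ee_pos: [0.4735, 0.1125, 0.2263]
tcp_rot: [[-0.001, 0.096, 0.995], [0.0, 0.995, -0.096], [-1.0, -0.0, -0.001]]
wrist_force: [1.0, 0.8, -0.2]
gripper_width: 0.0917
t: 2.1
ee_pos: [0.535, -0.2709, 0.2257]
tcp_rot: [[-0.001, 0.099, 0.995], [0.001, 0.995, -0.099], [-1.0, 0.001, -0.001]]
wrist_force: [0.1, -0.4, -0.5]
gripper_width: 0.0921
[ 0.5350904  -0.2692669   0.22601009] [[-0.00122765  0.09707244  0.99527656]
 [ 0.00154649  0.99527631 -0.09707051]
 [-0.99999805  0.00142001 -0.00137197]]
[324.59835052 178.7836399 ]
```

View pics/w1.png

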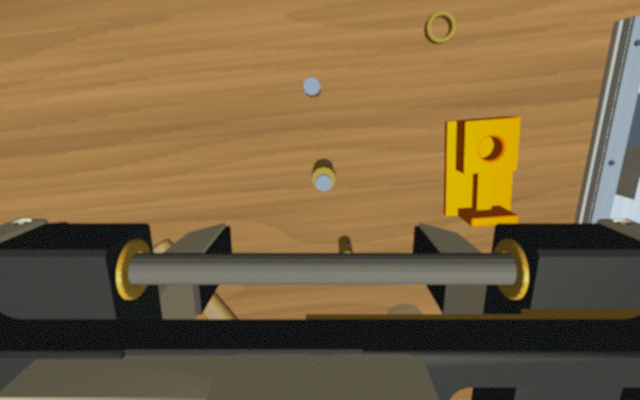

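The button is at (324,183); I expected (324.6,178.8), which is about 3 mm off.

```bash
python3 - <<'E'
from h import *
print(pt("wrist",324,183,.077),pt("wrist",324,183))
E
python3 -m creep '[[2,0,-45,0,0,0,-1],[0,0,-45,0,0,0,-1],[0,0,-45,0,0,0,-1],[0,0,-40,0,0,0,-1],[0,0,-20,0,0,0,-1],[0,0,0,0,0,0,-1],[0,0,0,0,0,0,-1]]' 20
```

```text
[ 0.53865435 -0.27024736  0.077     ] [ 0.53885156 -0.2702602   0.07612823]
t: 2.85
ee_pos: [0.5381, -0.2683, 0.0327]
tcp_rot: [[0.001, 0.094, 0.996], [-0.0, 0.996, -0.094], [-1.0, 0.0, 0.001]]
wrist_force: [0.7, -0.2, -0.3]
gripper_width: 0.0917
```

```bash
python3 -m creep '[[0,-1,0,0,0,0,-1],[0,0,0,0,0,0,0.2],[0,0,0,0,0,0,0.6],[0,0,0,0,0,0,1],[0,0,0,0,0,0,1],[0,0,0,0,0,0,1],[0,0,0,0,0,0,1],[0,0,0,0,0,0,1]]' 20
python3 -m creep '[[0,0,25,0,0,0,1],[0,0,35,0,0,0,1],[0,0,35,0,0,0,1],[0,0,0,0,0,0,1]]' 20
python3 - <<'E'
from h import *
snap("wrist"); save("wrist","w2.png",(180,100,460,320),2.5)
E
```

```text
t: 3.65
ee_pos: [0.5375, -0.2706, 0.0317]
tcp_rot: [[-0.0, 0.096, 0.995], [0.0, 0.995, -0.096], [-1.0, 0.0, -0.0]]
wrist_force: [-0.5, 0.1, 0.5]
gripper_width: 0.0405
t: 4.05
ee_pos: [0.54, -0.2722, 0.132]
tcp_rot: [[0.008, 0.096, 0.995], [-0.005, 0.995, -0.096], [-1.0, -0.005, 0.008]]
wrist_force: [-0.1, -0.6, 0.8]
gripper_width: 0.0085
```

View pics/w2.png

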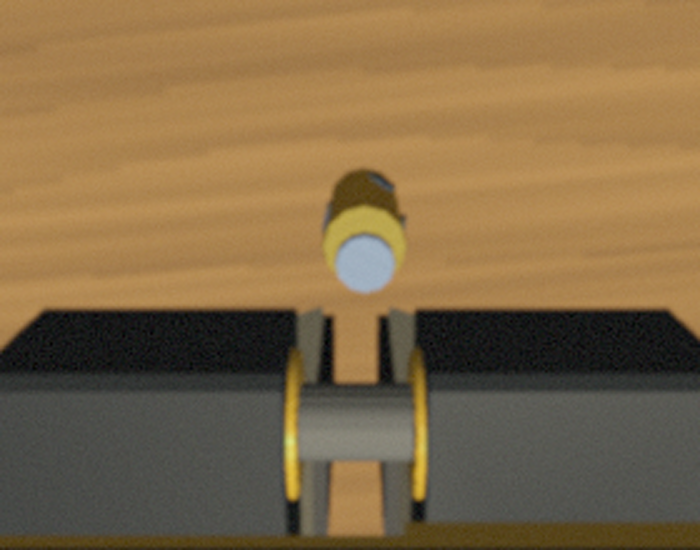

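The fingers were still closing when I lifted. The piston still stands, its button at full-frame (326,205). I'll reopen above it and go down again.

```bash
python3 - <<'E'
from h import *
print(pt("wrist",326,205.2,.077),pt("wrist",326,205))
E
python3 -m creep '[[0,0,0,0,0,0,-1],[0,0,0,0,0,0,-1],[0,0,0,0,0,0,-1],[0,0,0,0,0,0,-1],[0,0,0,0,0,0,-1],[0,0,0,0,0,0,-1],[0,0,0,0,0,0,-1],[0,0,0,0,0,0,-1],[0,0,0,0,0,0,-1]]'
```

```text
[ 0.5380597  -0.27064972  0.077     ] [ 0.53808718 -0.27064818  0.07646259]
t: 5.0
ee_pos: [0.5376, -0.2706, 0.1268]
tcp_rot: [[0.0, 0.096, 0.995], [0.0, 0.995, -0.096], [-1.0, 0.0, 0.0]]
wrist_force: [-0.4, -0.6, -0.7]
gripper_width: 0.0717
```

```bash
python3 -m creep '[[0,0,-25,0,0,0,-1],[0,0,-30,0,0,0,-1],[0,0,-30,0,0,0,-1],[0,0,-10,0,0,0,-1],[0,0,0,0,0,0,1],[0,0,0,0,0,0,1],[0,0,0,0,0,0,1],[0,0,0,0,0,0,1],[0,0,0,0,0,0,1],[0,0,0,0,0,0,1]]' 20
python3 -m creep '[[0,0,0,0,0,0,1],[0,0,0,0,0,0,1],[0,0,0,0,0,0,1],[0,0,0,0,0,0,1],[0,0,0,0,0,0,1],[0,0,0,0,0,0,1]]' 20
```

```text
t: 6.0
ee_pos: [0.5377, -0.2707, 0.0323]
tcp_rot: [[0.001, 0.096, 0.995], [-0.0, 0.995, -0.096], [-1.0, -0.0, 0.001]]
wrist_force: [0.3, -0.7, -0.9]
gripper_width: 0.0483
t: 6.6
ee_pos: [0.5375, -0.2705, 0.0317]
tcp_rot: [[-0.0, 0.096, 0.995], [0.0, 0.995, -0.096], [-1.0, 0.0, -0.0]]
wrist_force: [0.0, 0.5, -0.3]
gripper_width: 0.0233
```

```bash
python3 -m creep '[[0,0,15,0,0,0,1],[0,0,35,0,0,0,1],[0,0,35,0,0,0,1],[0,10,25,0,0,0,1],[10,40,0,0,0,0,1],[12,45,0,0,0,0,1],[12,45,0,0,0,0,1],[12,45,0,0,0,0,1],[12,45,0,0,0,0,1],[12,45,0,0,0,0,1]]' 20
python3 -m creep '[[10,40,0,0,0,0,1],[5,25,0,0,0,0,1],[0,10,0,0,0,0,1],[0,0,0,0,0,0,1],[0,0,0,0,0,0,1]]' 20
python3 - <<'E'
from h import *
snap("wrist"); save("wrist","w3.png"); s=telemetry.sense(); print(s["ee_pos"],s["tcp_rot"]); print(pix("wrist",[.5699,.0852,.042]))
E
```

```text
t: 7.6
ee_pos: [0.6076, 0.0063, 0.1416]
tcp_rot: [[-0.0, 0.096, 0.995], [0.0, 0.995, -0.096], [-1.0, 0.0, -0.0]]
wrist_force: [0.6, -0.1, -1.9]
gripper_width: 0.0236
t: 8.1
ee_pos: [0.6222, 0.0784, 0.1415]
tcp_rot: [[-0.001, 0.096, 0.995], [-0.001, 0.995, -0.096], [-1.0, -0.001, -0.001]]
wrist_force: [-0.0, -0.2, -0.6]
gripper_width: 0.0235
[0.6223429  0.07798918 0.14164232] [[-4.22028081e-04  9.71861471e-02  9.95266133e-01]
 [-4.01241827e-04  9.95266125e-01 -9.71863164e-02]
 [-9.99999830e-01 -4.40357756e-04 -3.81035106e-04]]
[325.78433006 124.21401209]
```

View pics/w3.png

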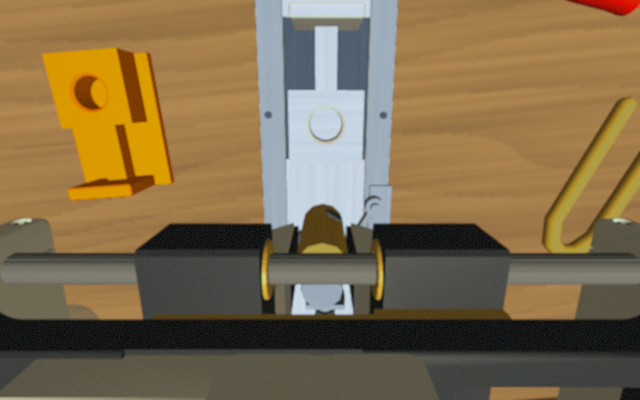

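The socket mouth shows at about (325,124), as predicted. The rails run vertically in the picture, so the yaw is right. I'll refine the centre with Hough.

Run:
```python
from h import *
p=np.load("wrist.npz")["p"][95:155,295:356]; g=cv2.resize(cv2.cvtColor(p,cv2.COLOR_RGB2GRAY),None,fx=6,fy=6,interpolation=cv2.INTER_CUBIC)
print(cv2.HoughCircles(cv2.GaussianBlur(g,(9,9),2),cv2.HOUGH_GRADIENT,1.5,20,param1=80,param2=30,minRadius=70,maxRadius=140))
cs=cv2.HoughCircles(cv2.GaussianBlur(g,(9,9),2),cv2.HOUGH_GRADIENT,1.5,20,param1=80,param2=30,minRadius=70,maxRadius=140)
o=cv2.cvtColor(g,cv2.COLOR_GRAY2BGR)
if cs is not None:
    for c in cs[0][:1]:
        cv2.circle(o,(int(c[0]),int(c[1])),int(c[2]),(0,0,255),1); u,v=295+(c[0]-2.5)/6,95+(c[1]-2.5)/6; print(u,v,pt("wrist",u,v,.042))
cv2.imwrite("pics/sock.png",o)
```

```text
None
```

View pics/sock.png

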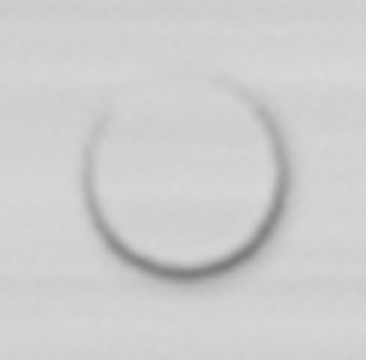

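The crop shows the socket arc spanning x 87–284 with its bottom at 273. That puts the full-frame centre at about (325.5,123.7), with a radius near 12.7 mm as it should be.

Run:
```python
from h import *
P=pt("wrist",325.5,123.7,.042); s=telemetry.sense(); print(P,pt("wrist",325.5,118),s["ee_pos"])
print("piston offset 0.5mm in x; shift mm", (P-s["ee_pos"])*1e3)
```

```text
[0.56950242 0.08502297 0.042     ] [0.56613259 0.08557502 0.01889368] [0.6223429  0.07798918 0.14164232]
piston offset 0.5mm in x; shift mm [-52.84047566   7.03379062 -99.64231591]
```

```bash
python3 -m creep '[[-25,3,0,0,0,0,1],[-28.5,4,0,0,0,0,1],[0,0,-20,0,0,0,1],[0,0,-25,0,0,0,1],[0,0,-12,0,0,0,1],[0,0,0,0,0,0,1],[0,0,0,0,0,0,1]]' 20
python3 -m creep '[[0,0,-5,0,0,0,1],[0,0,-3,0,0,0,1],[0,0,-3,0,0,0,1],[0,0,0,0,0,0,1]]' 20
```

```text
t: 8.85
ee_pos: [0.5696, 0.0858, 0.0852]
tcp_rot: [[0.001, 0.097, 0.995], [0.0, 0.995, -0.097], [-1.0, 0.0, 0.001]]
wrist_force: [0.9, -0.5, -1.4]
gripper_width: 0.0235
t: 9.25
ee_pos: [0.5688, 0.0865, 0.0734]
tcp_rot: [[-0.001, 0.096, 0.995], [0.0, 0.995, -0.096], [-1.0, -0.0, -0.001]]
wrist_force: [-0.4, 0.0, 0.1]
gripper_width: 0.0238
```

```bash
python3 -m creep '[[0,0,-2,0,0,0,1],[0,0,-2,0,0,0,1],[0,0,-2,0,0,0,1],[0,0,0,0,0,0,1]]' 20
```

```text
t: 9.65
ee_pos: [0.5689, 0.0864, 0.0674]
tcp_rot: [[-0.001, 0.096, 0.995], [0.0, 0.995, -0.096], [-1.0, 0.0, -0.001]]
wrist_force: [-0.7, -0.5, -1.0]
gripper_width: 0.0234
```

```bash
python3 -m creep '[[0,0,-3,0,0,0,1],[0,0,-3,0,0,0,1],[0,0,-3,0,0,0,1],[0,0,-2,0,0,0,1],[0,0,0,0,0,0,1]]' 20
```

```text
t: 10.15
ee_pos: [0.5689, 0.0864, 0.0563]
tcp_rot: [[-0.001, 0.096, 0.995], [0.0, 0.995, -0.096], [-1.0, -0.0, -0.001]]
wrist_force: [0.1, -0.1, -2.1]
gripper_width: 0.0233
```

```bash
python3 -m creep '[[0,0,-2,0,0,0,1],[0,0,-2,0,0,0,1],[0,0,-1,0,0,0,1],[0,0,0,0,0,0,1]]' 20
```

```text
t: 10.55
ee_pos: [0.5691, 0.0865, 0.0518]
tcp_rot: [[0.0, 0.096, 0.995], [0.0, 0.995, -0.096], [-1.0, 0.0, 0.0]]
wrist_force: [0.7, -0.2, -0.9]
gripper_width: 0.0237
```

```bash
python3 -m creep '[[0,0,0,0,0,0,-1],[0,0,0,0,0,0,-1],[0,0,0,0,0,0,-1],[0,0,0,0,0,0,-1],[0,0,0,0,0,0,-1],[0,0,15,0,0,0,-1],[0,0,30,0,0,0,0],[0,0,30,0,0,0,1],[-10,1,10,0,0,0,1],[-40,4,0,0,0,0,1]]' 20
python3 -m creep '[[-40,4,0,0,0,0,1],[-25,3,0,0,0,0,1],[0,0,0,0,0,0,1],[0,0,0,0,0,0,1]]' 20
python3 - <<'E'
from h import *
snap("top"); snap("scene")
t=np.load("top.npz")["p"]; s=np.load("scene.npz")["p"]
a=cv2.resize(t[95:260,262:342],None,fx=3.5,fy=3.5,interpolation=cv2.INTER_CUBIC)
c=cv2.resize(s[170:330,240:400],None,fx=3,fy=3,interpolation=cv2.INTER_CUBIC)
o=np.zeros((580,280+480,3),np.uint8); o[:a.shape[0],:280]=a; o[:480,280:]=c
cv2.imwrite("pics/chk.png",o[:,:,::-1]); print(telemetry.sense()["ee_pos"])
print(pix("top",[.5695,.085,.097]),pix("scene",[.5695,.085,.097]))
E
```

```text
t: 11.55
ee_pos: [0.5217, 0.0911, 0.1382]
tcp_rot: [[0.006, 0.097, 0.995], [0.0, 0.995, -0.097], [-1.0, 0.001, 0.006]]
wrist_force: [-0.2, 0.1, -0.5]
gripper_width: 0.0439
t: 11.95
ee_pos: [0.4538, 0.0985, 0.1368]
tcp_rot: [[0.001, 0.096, 0.995], [0.0, 0.995, -0.096], [-1.0, 0.0, 0.001]]
wrist_force: [0.8, 0.8, 0.1]
gripper_width: 0.0118
[0.45486577 0.09835689 0.1367044 ]
[296.37637807 190.99604073] [342.87809792 198.5941608 ]
```

View pics/chk.png

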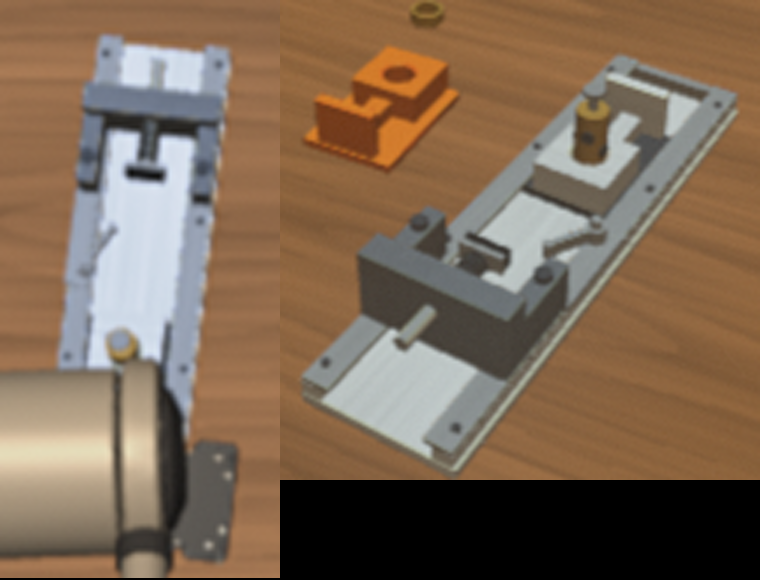

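The scene crop shows the piston upright in the silver carriage's socket, its button at full-frame (345,199), near the (343,199) I expected. I'll check its height, then lower the closed fingers behind the push plate.

```bash
python3 - <<'E'
from h import *
print(pt("top",296,192),pt("scene",345,199))
E
python3 -m creep '[[0,0,-25,0,0,0,1],[0,0,-30,0,0,0,1],[0,0,-30,0,0,0,1],[0,0,-13,0,0,0,1],[0,0,0,0,0,0,1],[0,0,0,0,0,0,1]]' 20
```

```text
[0.56691306 0.08592235 0.09681092] [0.56844672 0.08927909 0.09666927]
t: 12.65
ee_pos: [0.4548, 0.0983, 0.0387]
tcp_rot: [[-0.0, 0.096, 0.995], [0.0, 0.995, -0.096], [-1.0, 0.0, -0.0]]
wrist_force: [0.5, 0.7, 0.4]
gripper_width: 0.0004
```

```bash
python3 -m creep '[[10,-1,0,0,0,0,1],[10,-1,0,0,0,0,1],[4,-0.4,0,0,0,0,1],[4,-0.4,0,0,0,0,1],[4,-0.4,0,0,0,0,1],[4,-0.4,0,0,0,0,1],[4,-0.4,0,0,0,0,1]]' 20
python3 -m creep '[[4,-0.4,0,0,0,0,1],[4,-0.4,0,0,0,0,1],[4,-0.4,0,0,0,0,1],[4,-0.4,0,0,0,0,1],[4,-0.4,0,0,0,0,1]]' 20
python3 -m creep '[[4,-0.4,0,0,0,0,1],[4,-0.4,0,0,0,0,1],[4,-0.4,0,0,0,0,1],[4,-0.4,0,0,0,0,1],[4,-0.4,0,0,0,0,1]]' 20
```

```text
t: 13.35
ee_pos: [0.494, 0.0944, 0.0387]
tcp_rot: [[-0.001, 0.096, 0.995], [0.0, 0.995, -0.096], [-1.0, 0.0, -0.001]]
wrist_force: [-4.6, 0.6, 3.2]
gripper_width: 0.0006
t: 13.85
ee_pos: [0.5144, 0.0924, 0.0387]
tcp_rot: [[0.0, 0.096, 0.995], [0.0, 0.995, -0.096], [-1.0, 0.0, 0.0]]
wrist_force: [-4.6, -0.2, 1.6]
gripper_width: 0.0004
t: 14.35
ee_pos: [0.5337, 0.0903, 0.0387]
tcp_rot: [[-0.002, 0.096, 0.995], [-0.0, 0.995, -0.096], [-1.0, -0.0, -0.002]]
wrist_force: [-5.9, -0.4, 4.2]
gripper_width: 0.0007
```

```bash
python3 -m creep '[[4,-0.4,0,0,0,0,1],[4,-0.4,0,0,0,0,1],[4,-0.4,0,0,0,0,1],[4,-0.4,0,0,0,0,1],[4,-0.4,0,0,0,0,1]]' 20
python3 -m creep '[[3,-0.3,0,0,0,0,1],[3,-0.3,0,0,0,0,1],[3,-0.3,0,0,0,0,1],[3,-0.3,0,0,0,0,1]]' 20
python3 -m creep '[[3,-0.3,0,0,0,0,1],[3,-0.3,0,0,0,0,1],[3,-0.3,0,0,0,0,1],[3,-0.3,0,0,0,0,1]]' 20
python3 - <<'E'
from h import *
snap("scene"); s=np.load("scene.npz")["p"]
cv2.imwrite("pics/push.png",cv2.resize(s[170:330,230:400],None,fx=3.5,fy=3.5,interpolation=cv2.INTER_CUBIC)[:,:,::-1])
E
```

```text
t: 14.85
ee_pos: [0.5537, 0.0883, 0.0386]
tcp_rot: [[-0.001, 0.096, 0.995], [-0.0, 0.995, -0.096], [-1.0, -0.0, -0.001]]
wrist_force: [-5.1, 0.4, 3.4]
gripper_width: 0.0003
t: 15.25
ee_pos: [0.5657, 0.0871, 0.0386]
tcp_rot: [[-0.001, 0.096, 0.995], [-0.0, 0.995, -0.096], [-1.0, -0.0, -0.001]]
wrist_force: [-5.5, -0.6, 3.7]
gripper_width: 0.0002
t: 15.65
ee_pos: [0.5778, 0.0858, 0.0386]
tcp_rot: [[-0.001, 0.096, 0.995], [-0.0, 0.995, -0.096], [-1.0, -0.0, -0.001]]
wrist_force: [-6.1, -1.4, 3.2]
gripper_width: 0.0007
```

View pics/push.png

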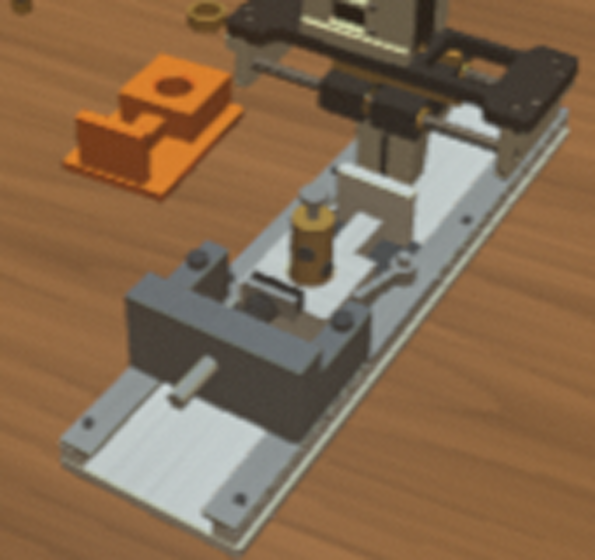

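The pawl (crop (385,275)) is riding on the block's side, and the piston is still short of the pad. I'll slow down now.

```bash
python3 -m creep '[[1.5,-0.15,0,0,0,0,1],[1.5,-0.15,0,0,0,0,1],[1.5,-0.15,0,0,0,0,1],[1.5,-0.15,0,0,0,0,1],[0,0,0,0,0,0,1]]' 20
python3 -m creep '[[1.5,-0.15,0,0,0,0,1],[1.5,-0.15,0,0,0,0,1],[1.5,-0.15,0,0,0,0,1],[0,0,0,0,0,0,1]]' 20
```

```text
t: 16.2
ee_pos: [0.5841, 0.0852, 0.0386]
tcp_rot: [[-0.0, 0.096, 0.995], [-0.0, 0.995, -0.096], [-1.0, -0.0, -0.0]]
wrist_force: [-3.7, -1.2, 1.3]
gripper_width: 0.0002
t: 16.6
ee_pos: [0.5886, 0.0849, 0.0386]
tcp_rot: [[-0.0, 0.096, 0.995], [-0.0, 0.995, -0.096], [-1.0, -0.0, -0.0]]
wrist_force: [-2.8, -1.9, -0.1]
gripper_width: 0.0005
```

```bash
python3 -m creep '[[1,-0.1,0,0,0,0,1],[1,-0.1,0,0,0,0,1],[1,-0.1,0,0,0,0,1]]' 20; python3 -m creep '[[1,-0.1,0,0,0,0,1],[1,-0.1,0,0,0,0,1]]' 20
```

```text
t: 16.9
ee_pos: [0.5915, 0.0846, 0.0386]
tcp_rot: [[-0.0, 0.096, 0.995], [0.0, 0.995, -0.096], [-1.0, 0.0, -0.0]]
wrist_force: [-4.1, -0.8, 0.3]
gripper_width: 0.0003
t: 17.1
ee_pos: [0.5936, 0.0844, 0.0386]
tcp_rot: [[-0.0, 0.096, 0.995], [0.0, 0.995, -0.096], [-1.0, 0.0, -0.0]]
wrist_force: [-3.7, -0.2, -0.5]
gripper_width: 0.0005
```

```bash
for i in 1; do :; done
python3 -m creep '[[1,-0.1,0,0,0,0,1],[1,-0.1,0,0,0,0,1]]' 20 | grep -E "ee_pos|wrist"; python3 -m creep '[[1,-0.1,0,0,0,0,1],[1,-0.1,0,0,0,0,1]]' 20| grep -E "ee_pos|wrist"
```

```text
ee_pos: [0.5956, 0.0843, 0.0386]
wrist_force: [-3.9, 0.2, -1.2]
ee_pos: [0.5977, 0.084, 0.0387]
wrist_force: [-3.7, -1.0, -0.6]
```

```bash
python3 -m creep '[[1,-0.1,0,0,0,0,1],[1,-0.1,0,0,0,0,1]]' 20 | grep -E "ee_pos|wrist"; python3 -m creep '[[1,-0.1,0,0,0,0,1]]' 20| grep -E "ee_pos|wrist"
```

```text
ee_pos: [0.5996, 0.0839, 0.0387]
wrist_force: [-3.7, -2.1, -2.0]
ee_pos: [0.6004, 0.0838, 0.0387]
wrist_force: [-4.8, -0.9, -1.4]
```

```bash
python3 -m creep '[[1,-0.1,0,0,0,0,1]]' 20 | grep -E "ee_pos|wrist"; python3 -m creep '[[1,-0.1,0,0,0,0,1]]' 20| grep -E "ee_pos|wrist"
```

```text
ee_pos: [0.6011, 0.0837, 0.0386]
wrist_force: [-6.1, -1.7, 0.9]
ee_pos: [0.6018, 0.0836, 0.0386]
wrist_force: [-7.6, -0.8, 0.7]
```

```bash
python3 -m creep '[[1,-0.1,0,0,0,0,1]]' 20 | grep -E "ee_pos|wrist"; python3 -m creep '[[1,-0.1,0,0,0,0,1]]' 20| grep -E "ee_pos|wrist"
```

```text
ee_pos: [0.6023, 0.0835, 0.0386]
wrist_force: [-9.0, -0.7, 2.1]
ee_pos: [0.603, 0.0835, 0.0386]
wrist_force: [-9.7, -0.9, 3.5]
```

```bash
python3 -m creep '[[1,-0.1,0,0,0,0,1]]' 20 | grep -E "ee_pos|wrist"; python3 -m creep '[[1,-0.1,0,0,0,0,1]]' 20| grep -E "ee_pos|wrist"
```

```text
ee_pos: [0.6036, 0.0834, 0.0386]
wrist_force: [-10.9, -0.8, 4.9]
ee_pos: [0.6043, 0.0834, 0.0386]
wrist_force: [-13.0, -0.8, 5.1]
```

```bash
python3 -m creep '[[0.7,-0.1,0,0,0,0,1]]' 20 | grep -E "ee_pos|wrist"; python3 -m creep '[[0.7,-0.1,0,0,0,0,1]]' 20| grep -E "ee_pos|wrist"
```

```text
ee_pos: [0.6047, 0.0833, 0.0386]
wrist_force: [-12.4, -0.7, 5.2]
ee_pos: [0.6052, 0.0833, 0.0386]
wrist_force: [-13.2, -0.8, 6.3]
```

```bash
python3 -m creep '[[0.7,-0.1,0,0,0,0,1]]' 20 | grep -E "ee_pos|wrist"
python3 - <<'E'
from h import *
snap("scene"); s=np.load("scene.npz")["p"]
cv2.imwrite("pics/lock.png",cv2.resize(s[215:295,285:365],None,fx=7,fy=7,interpolation=cv2.INTER_CUBIC)[:,:,::-1])
E
```

```text
ee_pos: [0.6058, 0.0832, 0.0386]
wrist_force: [-12.7, -0.2, 6.5]
```

View pics/lock.png

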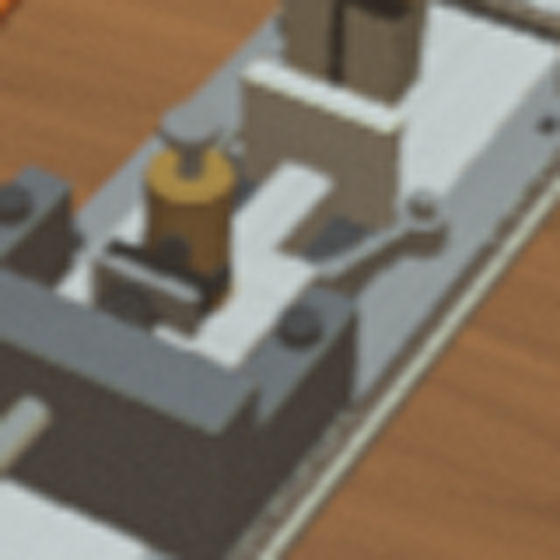

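```bash
python3 -m creep '[[0.7,-0.1,0,0,0,0,1]]' 20 | grep -E "ee_pos|wrist"
python3 - <<'E'
from h import *
a=np.load("scene.npz")["p"].astype(int); snap("scene"); b=np.load("scene.npz")["p"].astype(int)
d=np.abs(a-b).sum(2)[240:262,322:352]; print(d.mean(),d.max()); s=telemetry.sense(); print(s["ee_pos"],s["wrist_force"])
E
```

```text
ee_pos: [0.606, 0.0832, 0.0386]
wrist_force: [-17.0, -0.3, 9.5]
17.465151515151515 204
[0.60606871 0.08321922 0.03862627] [-13.38355773   0.30257042   7.20113044]
```

Run:
```python
from h import *
s=np.load("scene.npz")["p"]
cv2.imwrite("pics/lock2.png",cv2.resize(s[215:295,285:365],None,fx=7,fy=7,interpolation=cv2.INTER_CUBIC)[:,:,::-1])
```

```text
(no output)
```

View pics/lock2.png

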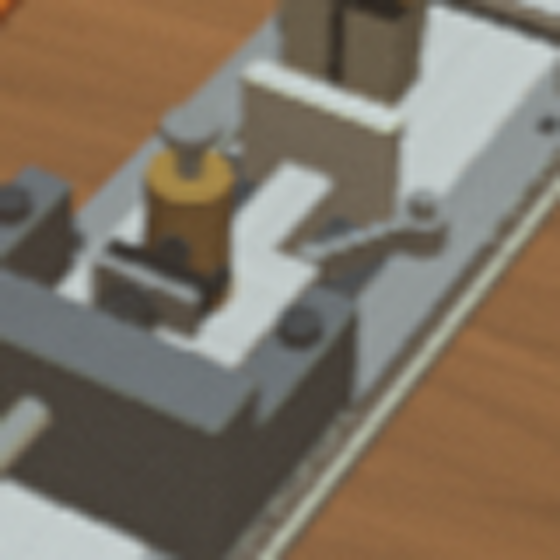

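The pawl has snapped in: its tip moved from crop (320,270) to (300,250), behind the block's rear edge. I'll back off gently, then lift clear.

```bash
python3 -m creep '[[-2,0.2,0,0,0,0,1],[-2,0.2,0,0,0,0,1],[-2,0.2,0,0,0,0,1],[-3,0.3,0,0,0,0,1],[-10,1,0,0,0,0,1],[-20,2,0,0,0,0,1],[0,0,20,0,0,0,1],[0,0,40,0,0,0,1],[-40,4,40,0,0,0,1],[0,0,0,0,0,0,1]]' 20
python3 - <<'E'
from h import *
snap("scene");s=np.load("scene.npz")["p"]; t=s[215:295,285:365]
b=s[140:220,180:250]
o=np.zeros((480,800,3),np.uint8); o[:480,:480]=cv2.resize(t,(480,480),interpolation=cv2.INTER_CUBIC); o[:320,500:780]=cv2.resize(b,(280,320),interpolation=cv2.INTER_CUBIC)
cv2.imwrite("pics/final.png",o[:,:,::-1]); print(telemetry.sense()["t"])
E
```

```text
t: 19.9
ee_pos: [0.5357, 0.0909, 0.1392]
tcp_rot: [[0.009, 0.095, 0.995], [0.001, 0.995, -0.095], [-1.0, 0.001, 0.009]]
wrist_force: [0.9, -0.3, -0.2]
gripper_width: 0.0003
19.95
```

View pics/final.png

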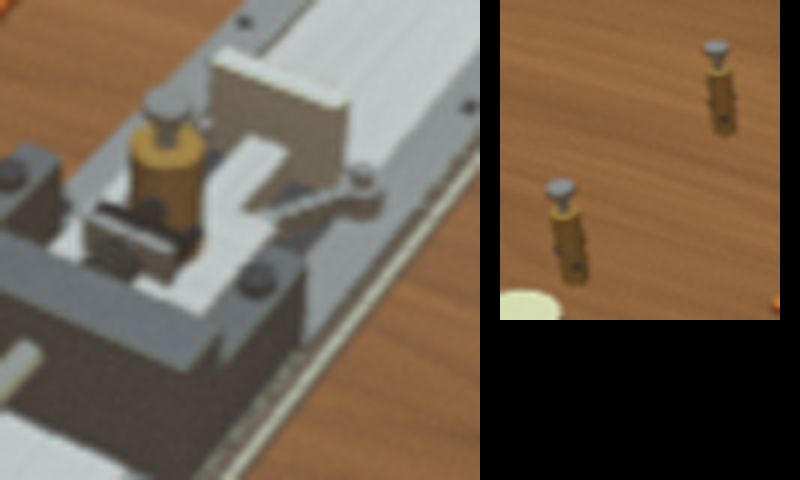

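The pawl tip (265,210) sits behind the block and the pad touches the piston. Both small pistons stand where they were, and the robot is clear.

```bash
python3 -c "
from plant import arm; print(arm.sign_off())"
```

```text
the job is handed in; nothing more can be done
None
```

The big piston is upright in the silver carriage's socket, the carriage is locked against the clamp head, and I handed the job in at about 20 s.

- **Grasp:** my first grasp lifted before the slow fingers had closed. The piston stayed standing, so I reopened and took it on the second try.
- **Piston seated:** with the piston in the socket, its top measured 97 mm above the bench in both cameras, which is what fully down should give.
- **Push and click:** I pushed with closed fingers, about 0.7 mm per step near the end. The highest push I read along x was about 17 N, and I stopped at the step where the pawl snapped in. I did not read the pad joint directly. From how far the fingers moved after first touching the pad, I estimate it was pressed back about 6 mm, well under the 10 mm that dents.
- **After letting go:** the last picture shows the pawl behind the block and the pad against the piston. Both small pistons are still standing where they were. The robot is clear, with only noise on the wrist force.

No final check failed.

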